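# Surface check of a sloping cake display with a contact probe

### The job

Start the logger by pressing its treadle fully down to its stop with the gripper while the probe still stands in its dock, and let the treadle come up. Then take the probe out of the dock by its handle and hold its tip gently on the middle of the round steel disc of the sloping plate, with the probe square to the plate and the spring tip pushed partly in, clear of both its ends. Finish while still holding it there, and leave the cakes and card blocks where they are.

Things in the scene. Friction and masses are not known exactly. Their poses are not given: they have to be found in the camera images.
- logger: Grey data logger fixed to the counter, 150 x 90 mm plinth 22 mm high with a 70 mm high display head at its +x end and a steel treadle on top. Origin on the counter under it, z up, the free edge of the treadle towards its -x.
- treadle (a joint): Hinge of the steel treadle: 0 is up (at rest), 0.25 rad is fully down on its stop. It springs back when let go. The push needed at the pad grows from about 2 N to 4.5 N at the stop.
- treadle_pad (a point): Where to press: on the top face of the treadle (plate 85 x 60 x 5 mm, hinged at its far, +x, edge), on the centre line 65 mm from the hinge, 20 mm from the free edge. Starts about 45 mm above the counter, sinks 16 mm to the stop, moving about 2 mm towards the logger's -x. Axes are the logger's while the treadle is up.
- dock: Grey plastic probe dock fixed on a 100 x 100 mm steel base: square post 46 x 46 mm, 90 mm high, with a square well 26.5 mm wide and 25 mm deep that holds the foot of the probe's handle. Origin on the counter under the well's centre, z up.
- probe: Contact probe, about 0.12 kg, upright in the dock: white handle 24 x 24 mm square, 85 mm long, thin steel stem below. Origin at the centre of the handle's lower end, 65 mm above the counter; z up along the handle, whose upper 60 mm stand clear of the dock; x and y square to its flat sides. The tip is 55 mm below the origin. Lift it straight up by 90 mm or more to clear the dock.
- tip (a joint): Spring tip of the probe: 0 is fully out, 0.012 m is pushed in to its stop. It takes 1 N to start and 4 N at 0.012 (250 N/m).
- probe_tip (a point): Centre of the end of the probe's round tip (12 mm across), on the probe's axis 55 mm below the probe's origin when the tip is fully out. z along the probe, up towards the handle.
- plate: Dark stone plate 160 x 180 x 20 mm of the sloping riser, fixed. Origin at the centre of its upper face, 70 mm above the counter; z square to the face, out of it, leaning 0.28 rad (16 degrees) from vertical towards the low front (-x) edge, which has a 5 mm steel lip. A square steel cover 30 mm wide on its -y half is not the target.
- spot (a point): Centre of the round steel measuring disc (30 mm across, flush with the plate, with a dark ring) on the plate, 45 mm to the +y side and 20 mm to the -x (low) side of the plate's centre. z is square to the face, pointing out of it; axes as the plate's.
- cake_a: Bystander, loose: cake with piped cream on a round gold board, 86 mm across, 82 mm tall. Origin at the centre of its underside.
- cake_b: Bystander, loose: darker cake with piped cream on a round gold board, 86 mm across, 82 mm tall. Origin at the centre of its underside.
- dome_cake: Bystander, loose: dome-shaped cake on a round gold board, 86 mm across, 60 mm tall. Origin at the centre of its underside.
- card_block_a: Bystander, loose: clear acrylic block 45 x 60 x 28 mm with a leaning price card, 76 mm tall. Origin at the centre of its underside.
- card_block_b: Bystander, loose: clear acrylic block 45 x 60 x 28 mm with a leaning price card, 76 mm tall. Origin at the centre of its underside.
Not all that is in view belongs to the job. Leave any turquoise look-alike of the logger alone.

How it is judged:
By the outcome, as a careful person would: the job done as asked, in the order asked, and still so for the second after the job is handed in, while the arm keeps its last pose, push and grip.
It also fails if it takes over 53 s, if anything falls off the work surface, if the arm or the gripper's body presses on something with over 40 N, if the wrist force passes 120 N, or if a joint passes its speed limit or range.

### The arm

A 6-joint arm with a two-finger parallel gripper is mounted at the origin on the work surface. World frame = base frame: x ahead of the robot, y to its left, z up, the work surface at z = 0. Lengths are in m, angles in rad, forces in N, time in s.
With the tool pointing down it reaches from about 0.325 to 0.85 m from the base axis. Payload 15.5 kg.
Tool frame: the origin (TCP) lies midway between the tips of the shut fingers; the grasp point (between the pads) lies 19 mm behind it (ctrl.grasp_offset is the distance from the TCP to the grasp point, in m); z points along the fingers, y is the line along which they close (so a half turn about z gives the same grasp; the last joint's range is limited). The gripper opens to 91 mm and grips with 3 to 60 N. Pads are 32 mm wide; open, the fingers measure 118 mm over their backs; the gripper's body (76 mm by 178 mm) begins 60 mm behind the grasp point.
Start: joints at [-0.096, 0.494, 1.345, -0, 1.302, -0.096], TCP at [0.625, 0, 0.214] pointing down, gripper open.
Joint ranges: [-2.91, 2.91], [-0.82, 2.16], [0.22, 2.67], [-1.22, 4.37], [0.12, 2.79], [-3.08, 3.08]. Speed limits (rad/s): [1.89, 1.89, 2.57, 3.01, 3.01, 3.01].

### API

Orientations are given as a rotation vector (axis times angle).
In Python, from bench import ctrl, read_camera, camera_params, recognise, silhouettes gives the robot as it stands.
- The arm moves only by the tool arm_command, never from a script. Its argument "moves" is text: rows parted by semicolons, each of 7 numbers parted by spaces: the opening, from 0 (shut) to 1 (fully open), then the shift along the world's x, y, z in units of 30 mm (1.0 is 30 mm), then the turn, a rotation vector about the world's x, y, z in rad. In form: fingers tx ty tz rx ry rz; .... A call has exactly 5 rows; each row shifts and turns the commanded pose from where the row before left it; what a row does not reach is not made up. A row lasts 1/10 s, in which the tool goes at most 50 mm and 8.59 degrees, less where a joint would pass 70% of its speed; a pose out of reach is approached as far as the arm can. A call is refused whole if a number of a shift passes 1 or a number of a turn 0.15, either way. A call with a gripper value outside its range is refused whole. The fingers move at their own pace and stop on an object; the grip force is fixed at half the most. Time passes only in rows, so rows that do not move let the fingers close, or fill a call up. It gives the time, the measured TCP pose, the force, the opening and the grip force at its end, in the units of the state.
- ctrl.sense(): the state, without advancing time (a new reading comes with each control period).
- read_camera(name): name is "scene" or "side" or "wrist"; returns the picture (384x512x3 uint8, red, green, blue); there is no depth.
- camera_params(name): a dict with "fx", "fy", "cx", "cy" (pixels), "rvec" (rotation vector, rad) and "tvec" (3), from world to camera coordinates, as OpenCV has them. Camera axes: x right, y down, z forward; pixel columns grow to the right and rows downward; lengths in m; the calibration is good to about 2 mm. A picture is of the moment at which its call begins: read the wrist's pose just before it. camera_params takes no time and is no camera call; for the wrist camera it gives the pose at the moment of the call.
- ctrl.hand_in(): hands the job in; it is judged then, once.
Trained networks look in the newest picture that a camera, given by its name, has taken for a name from the list of things; names that differ only in an ending like _2 or _b are one class to them, and where a whole thing is asked for, a point or a joint stands for the part that bears it (a point fixed in the world has none). Each returns a list of dicts, best first, with "p" (0 to 1); they miss things now and then, are a little off and sometimes report something else, mostly with a low value. They report only what shows in the picture. A call takes as long as a camera call. They do not tell look-alikes from the thing itself.
- recognise(label, camera): "location" ([x, y, z] in m, in the coordinates of the camera as it stood for that picture, good to about 4 mm: the middle of the surface that is visible of it).
- silhouettes(label, camera): "mask" (384x512 bool, what is visible of it).
The state is a dict: "t": time; "qpos": joint angles; "joint_vel": joint speeds; "joint_torque": joint torques, N m; "eef_pos": TCP position; "tool_rot": TCP orientation; "force": force on the tool from outside, world axes, zero at the start; "torque": the same for the moment, N m; "finger_gap": opening from 0.0 (shut) to 1.0 (fully open); "grasp_force": force on a finger pad.
Only numpy, scipy, OpenCV 4.12 (cv2) and the standard library are available. Lean on these libraries where they do the work, as an engineer would, in place of code of your own. Each camera call takes 0.05 s, during which the arm holds its last target. There are 200 camera calls.

## Working session

There is one attempt and no reset: what is moved stays moved. The work goes in short steps, Python scripts to look and compute and a tool call to move; the robot and the scene stay as the last step left them, time stands still between calls to the robot, and variables do not carry over. Pictures are saved under pics/ and viewed, at most 10 in all, crops included, and the job is handed in when it is done.

Besides the shell and the picture viewer there is one more tool, called after ">>>" by a JSON object that holds its "op" and its "data", one argument or row to a line. arm_command: Moves the arm, as the interface text tells. Its arguments: {"type":"object","properties":{"moves":{"type":"string"}},"required":["moves"]}

```bash
mkdir -p pics; ls
cat > h.py <<'E'
from bench import ctrl, read_camera, camera_params, recognise, silhouettes
import numpy as np, cv2
from scipy.spatial.transform import Rotation as R
def pose(c):
    p=camera_params(c); Rm=R.from_rotvec(np.ravel(p["rvec"])).as_matrix(); return p,Rm,np.ravel(p["tvec"])
def c2w(x,c):
    p,Rm,t=pose(c); return Rm.T@(np.array(x)-t)
def ray(u,v,c,z):
    p,Rm,t=pose(c); d=Rm.T@np.array([(u-p["cx"])/p["fx"],(v-p["cy"])/p["fy"],1]); o=-Rm.T@t
    return o+d*(z-o[2])/d[2]
def proj(X,c):
    p,Rm,t=pose(c); q=(Rm@np.atleast_2d(X).T).T+t
    return np.c_[p["fx"]*q[:,0]/q[:,2]+p["cx"],p["fy"]*q[:,1]/q[:,2]+p["cy"]]
E
python3 - <<'E'
from h import *
a=read_camera("scene");b=read_camera("side")
im=np.vstack([a,b])[:,:,::-1]
cv2.imwrite("pics/a.png",cv2.resize(a[:,:,::-1],(800,600)));cv2.imwrite("pics/b.png",cv2.resize(b[:,:,::-1],(800,600)))
for c in ["scene","side"]:
    p,Rm,t=pose(c);print(c,-Rm.T@t,Rm[2],p["fx"])
    for l in ["logger","treadle_pad","dock","probe","plate","cake_a","dome_cake","card_block_a"]:
        print(l,[(np.round(c2w(r["location"],c),3).tolist(),round(r["p"],2)) for r in recognise(l,c)])
print(ctrl.sense())
E
```

```text
pics
scene [1.38893163 0.68604453 1.05635783] [-0.59427131 -0.42996952 -0.67968215] 426.9818844340175
logger [([0.509, 0.315, 0.036], 0.72), ([0.32, -0.154, 0.028], 0.59)]
treadle_pad [([0.297, -0.169, 0.036], 0.63), ([0.44, 0.301, 0.036], 0.56)]
dock [([0.478, -0.314, 0.022], 0.96)]
probe []
plate [([0.627, -0.033, 0.072], 0.96), ([0.508, 0.313, 0.035], 0.63)]
cake_a [([0.43, 0.07, 0.036], 0.78), ([0.731, 0.321, 0.037], 0.56)]
dome_cake [([0.735, -0.3, 0.026], 0.6), ([0.626, -0.026, 0.072], 0.42)]
card_block_a [([0.436, -0.057, 0.028], 0.59), ([0.576, 0.484, 0.024], 0.59)]
side [ 6.41728680e-04 -5.56984164e-01  9.60647241e-01] [ 0.43174637  0.51822727 -0.73826524] 384.4256607367033
logger [([0.304, -0.191, 0.03], 0.85), ([0.453, 0.289, 0.023], 0.58)]
treadle_pad [([0.44, 0.301, 0.044], 0.74)]
dock [([0.439, -0.347, 0.006], 0.96), ([0.391, 0.042, 0.034], 0.38)]
probe [([0.445, -0.334, 0.139], 0.58)]
plate [([0.605, -0.051, 0.07], 0.67)]
cake_a [([0.696, 0.3, 0.033], 0.81), ([0.393, 0.048, 0.038], 0.74)]
dome_cake [([0.695, -0.327, 0.03], 0.82)]
card_block_a [([0.56, 0.478, 0.031], 0.78), ([0.44, -0.346, 0.007], 0.65), ([0.428, -0.074, 0.031], 0.56), ([0.442, -0.334, 0.139], 0.34)]
{'t': 0.9, 'qpos': array([-9.54880647e-02,  4.93582096e-01,  1.34553551e+00,  6.03132035e-06,
        1.30250644e+00, -9.55107784e-02]), 'joint_vel': array([-0.00021056, -0.00089527, -0.00121463,  0.00125346, -0.00205372,
       -0.00065017]), 'joint_torque': array([-2.73824640e-03, -8.78677583e+01, -3.82247400e+01,  7.08157453e-02,
        4.40216123e-02,  1.33144704e-04]), 'eef_pos': array([6.24979697e-01, 1.46651711e-05, 2.13914054e-01]), 'tool_rot': array([-2.22139828e+00, -2.22144518e+00,  2.43417193e-05]), 'force': array([-0.50174058, -0.25295525, -0.63646941]), 'torque': array([-0.04751014, -0.00276607, -0.00044873]), 'grasp_force': 0.0, 'finger_gap': 1.0019589409816918}
```

View pics/a.png

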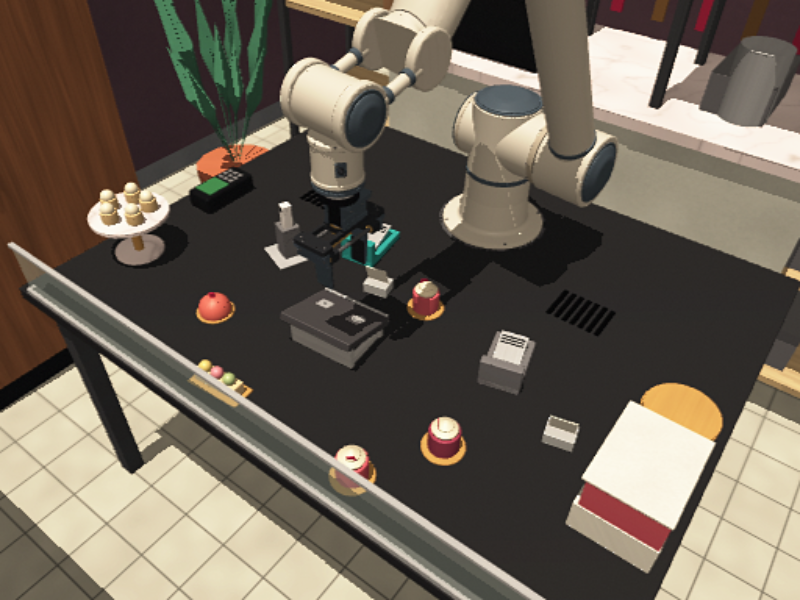

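View pics/b.png

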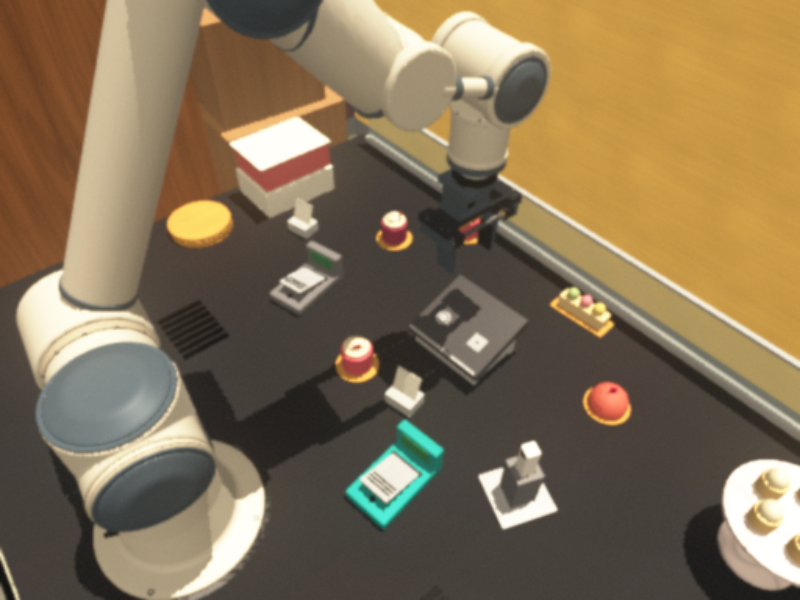

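The look-alikes: a grey device at scene (508,360) / side (305,278), and a turquoise one at scene (370,245) / side (395,475). The grey one fits the description of the logger; turquoise is to be left alone. The dock with the white probe is at side (523,480), and the plate at side (468,328). I'll confirm in crops and take the wrist view.

Run:
```python
from h import *
a=read_camera("scene");b=read_camera("side");w=read_camera("wrist")
def crop(im,u,v): return cv2.resize(im[v-43:v+42,u-38:u+37],(262,297),interpolation=cv2.INTER_CUBIC)
top=np.hstack([crop(a,325,228),crop(b,195,178),crop(a,215,208)])
bot=np.hstack([crop(a,185,150),crop(b,333,312),crop(b,300,210)])
cv2.imwrite("pics/c.png",np.vstack([top,bot])[:,:,::-1])
cv2.imwrite("pics/w.png",cv2.resize(w,(800,600))[:,:,::-1])
p,Rm,t=pose("wrist");print("wrist",-Rm.T@t,Rm,p["fx"])
for l in ["plate","spot","probe","probe_tip","dock","logger"]:
  for c in ["wrist","side"]:
    try: print(l,c,[(np.round(c2w(r["location"],c),3).tolist(),round(r["p"],2)) for r in recognise(l,c)])
    except Exception as e: print(l,e)
```

```text
wrist [0.62500461 0.08235369 0.38485661] [[ 9.99999713e-01  7.50078675e-04 -1.01922602e-04]
 [ 7.47980266e-04 -9.58432204e-01  2.85319385e-01]
 [ 1.16326082e-04 -2.85319380e-01 -9.58432490e-01]] 342.97752423840717
plate wrist [([0.613, -0.018, 0.069], 0.56)]
plate side [([0.606, -0.05, 0.069], 0.56), ([0.426, -0.073, 0.032], 0.44)]
spot wrist [([0.616, -0.017, 0.068], 0.89)]
spot side [([0.602, -0.047, 0.069], 0.61)]
probe wrist []
probe side [([0.44, -0.332, 0.139], 0.62), ([0.697, -0.326, 0.03], 0.38)]
probe_tip wrist []
probe_tip side []
dock wrist []
dock side [([0.435, -0.345, 0.007], 0.65)]
logger wrist []
logger side [([0.456, 0.288, 0.023], 0.93), ([0.444, 0.298, 0.038], 0.53)]
```

View pics/c.png

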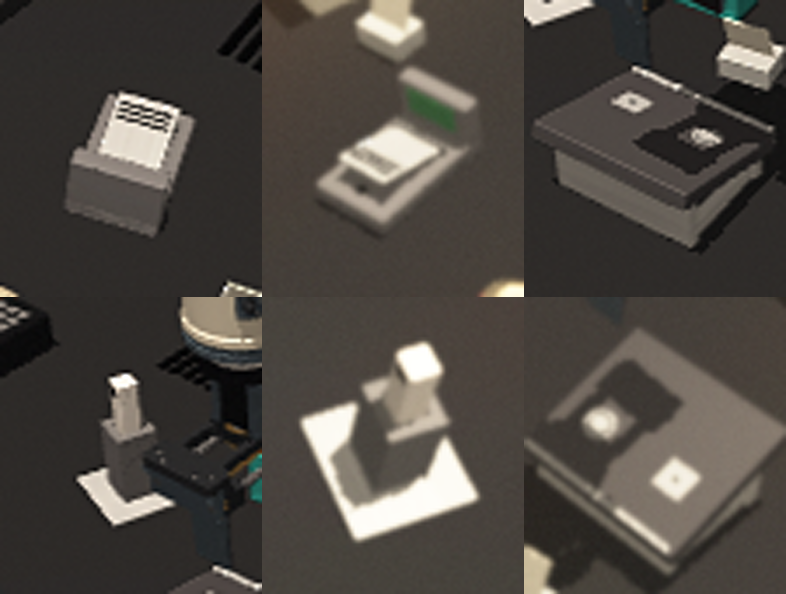

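View pics/w.png

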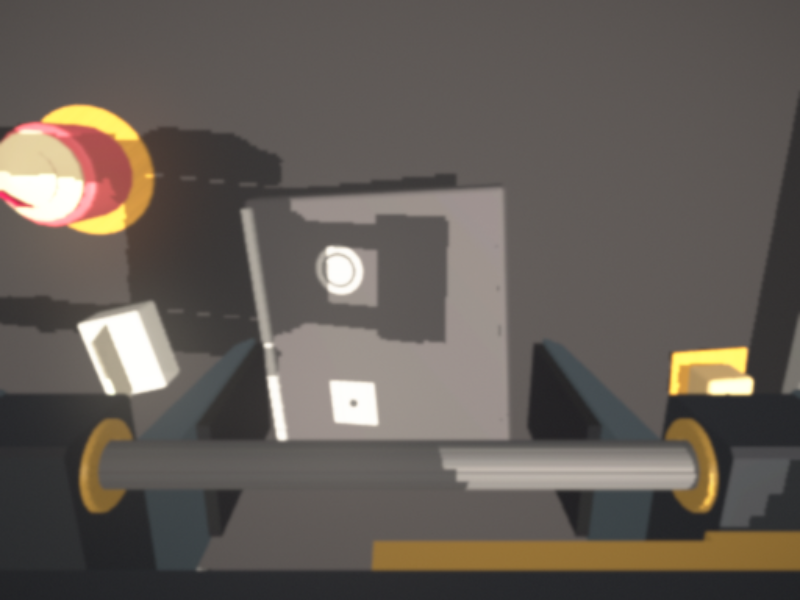

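The crops confirm it: the logger is grey with a green display, its free edge facing -x. The disc is round at wrist (340,270), and the square cover at (354,403) is not the target. Now I'll fit poses.

```bash
cat >> h.py <<'E'
from scipy.optimize import least_squares
def fit(obs,x0,tilt=0.0,z0=0.0):
    """obs: (cam, (u,v) in 512x384 px, local point) -> x,y,yaw"""
    def W(p,l): return R.from_euler('z',p[2]).apply(R.from_euler('y',-tilt).apply(l))+[p[0],p[1],z0]
    f=lambda p: np.concatenate([(proj(W(p,l),c)[0]-uv) for c,uv,l in obs])
    s=least_squares(f,x0,loss='soft_l1'); print("res",np.round(f(s.x).reshape(-1,2),1).tolist()); return s.x
E
python3 - <<'E'
from h import *
k=3.493
w=lambda u,v:("wrist",np.array([u,v])*.64)
def cr(c,u0,v0,U,V): return lambda u,v:(c,np.array([u0+(u-U)/k,v0+(v-V)/k]))
ls=cr("scene",287,185,0,0); lb=cr("side",157,135,262,0)
db=cr("side",295,269,262,297); ds=cr("scene",147,107,0,297); pb=cr("side",262,167,524,297)
m=lambda *a:np.array(a)/1000.
L=fit([(*ls(66,208),m(75,-45,0)),(*ls(157,235),m(75,45,0)),(*ls(76,150),m(75,-45,70)),(*ls(168,187),m(75,45,70)),
 (*lb(381,234),m(-75,-45,0)),(*lb(318,184),m(-75,45,22)),(*lb(478,105),m(75,-45,70))],[.46,.3,.1])
print("logger",L)
D=fit([(*db(302,423),m(-50,50,3)),(*db(358,540),m(-50,-50,3)),(*db(478,496),m(50,-50,3)),(*db(417,362),m(0,0,150)),
 (*ds(123,380),m(0,0,150)),(*ds(112,523),m(50,-50,3)),(*ds(78,480),m(-50,-50,3))],[.45,-.33,0.1])
print("dock",D)
P=fit([(*w(340,270),m(-20,45,0)),(*w(503,187),m(80,90,0)),(*w(509,425),np.array([.08,0,0]) )][:2]+[(*pb(603,422),m(-20,45,0)),(*pb(640,329),m(80,90,0)),(*pb(785,425),m(80,-90,0)),(*w(247,207),m(-80,90,5))],[.62,-.03,0.],.28,.07)
print("plate",P); print("spot",ray(217.6,172.8,"wrist",.0645), "cover",ray(354*.64,403*.64,"wrist",.0645))
a,b=[ray(x*.64,y*.64,"wrist",.092) for x,y in [(503,187),(510,438)]];print(a,b)
for z,cc in((.15,"probe"),):
  print(ray(*db(417,362)[1],"side",z),ray(*ds(123,380)[1],"scene",z))
E
```

```text
res [[-0.7, -0.2], [0.1, 0.3], [-1.3, 1.7], [0.1, -0.6], [0.1, 1.1], [-2.3, -0.4], [-0.6, -1.8]]
logger [0.45066424 0.30511993 0.25603579]
res [[-1.0, -0.2], [0.2, 0.2], [0.1, -0.5], [0.6, -0.8], [-0.1, -0.5], [-10.4, -12.7], [21.4, -8.5]]
dock [ 0.45454265 -0.33045882 -0.32706846]
res [[0.6, 1.7], [0.4, 0.1], [-0.6, -0.1], [-1.1, -1.8], [2.0, -0.1], [-5.5, -0.8]]
plate [ 0.61325975 -0.03700981  0.09283748]
spot [0.58941485 0.00773769 0.0645    ] cover [ 0.59594414 -0.08230056  0.0645    ]
[0.68117933 0.05978705 0.092     ] [ 0.6940808  -0.09193597  0.092     ]
[ 0.45186378 -0.33096797  0.15      ] [ 0.45682731 -0.3275663   0.15      ]
```

>>> {"op": "arm_command", "data": {
  "moves": "0 -0.68 0.83 0.12 0 0 0;0 -0.68 0.83 0.12 0 0 0;0 -0.68 0.83 0.12 0 0 0;0 -0.68 0.83 0.12 0 0 0;0 -0.68 0.83 0.12 0 0 0"
}}

```text
t: 2.15
eef_pos: [0.5221, 0.1254, 0.2321]
tool_rot: [2.222, 2.221, 0.0]
force: [-0.2, 0.2, 0.5]
finger_gap: 0.598
grasp_force: 0.0
```

>>> {"op": "arm_command", "data": {
  "moves": "0 -0.68 0.83 0.12 0 0 0;0 -0.68 0.83 0.12 0 0 0;0 -0.68 0.83 0.12 0 0 0;0 -0.68 0.83 0.12 0 0 0;0 -0.68 0.83 0.12 0 0 0"
}}

```text
t: 2.65
eef_pos: [0.4201, 0.2499, 0.2502]
tool_rot: [2.222, 2.221, 0.001]
force: [0.2, -0.1, -0.4]
finger_gap: 0.154
grasp_force: 0.0
```

Run:
```python
from h import *
s=ctrl.sense();print(s["t"],s["eef_pos"],s["tool_rot"],s["finger_gap"])
w=read_camera("wrist")
im=cv2.resize(w,(800,600))[:,:,::-1]; cv2.imwrite("pics/w2.png",im)
for l in ["treadle_pad","logger"]:
    print(l,[(np.round(c2w(r["location"],"wrist"),3).tolist(),round(r["p"],2)) for r in recognise(l,"wrist")])
```

```text
2.65 [0.42010108 0.24988484 0.25020517] [2.22150020e+00 2.22124294e+00 5.12346415e-04] 0.15366796034013222
treadle_pad [([0.443, 0.304, 0.042], 0.96), ([0.462, 0.313, 0.036], 0.57)]
logger [([0.46, 0.313, 0.036], 0.96)]
```

View pics/w2.png

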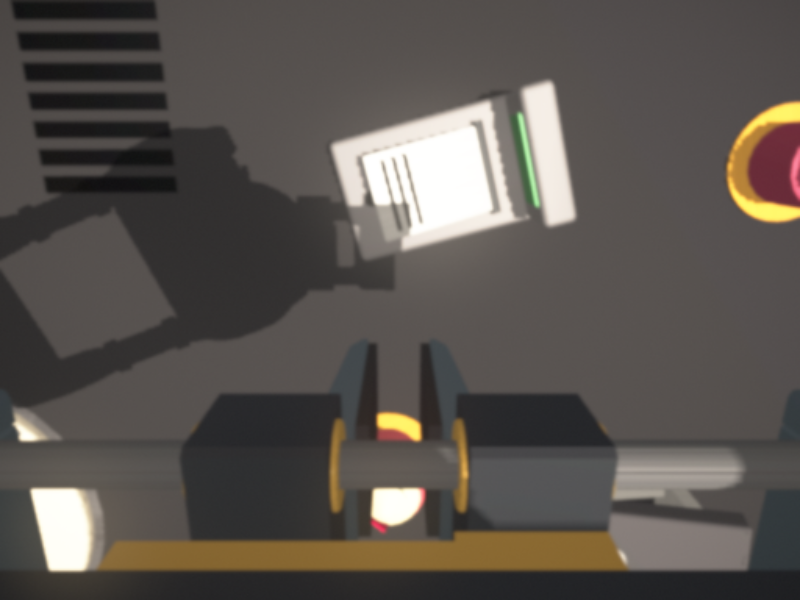

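The wrist view shows the treadle: free edge from (362,155) to (383,236), hinge end around (478,127)-(494,211), with the display head to its right.

Run:
```python
from h import *
f1,f2=[ray(u*.64,v*.64,"wrist",.049) for u,v in[(362,155),(383,236)]]
h1,h2=[ray(u*.64,v*.64,"wrist",.029) for u,v in[(478,127),(494,211)]]
f=(f1+f2)/2;h=(h1+h2)/2;d=h-f;print(f1,f2,h1,h2,f,h,np.linalg.norm(d),np.arctan2(d[1],d[0]))
d[2]=0;print("pad",f+d/np.linalg.norm(d)*.0195, "press",f+d/np.linalg.norm(d)*.025)
q=ray(556*.64,152*.64,"wrist",.07);print("head mid",q)
```

```text
[0.39586184 0.32470366 0.049     ] [0.4096676  0.27015808 0.049     ] [0.47559148 0.34334578 0.029     ] [0.48987602 0.28535422 0.029     ] [0.40276472 0.29743087 0.049     ] [0.48273375 0.31435    0.029     ] 0.08415047258849595 0.20849639461002664
pad [0.42184242 0.30146716 0.049     ] press [0.4272233 0.3026056 0.049    ]
head mid [0.51968775 0.32736303 0.07      ]
```

>>> {"op": "arm_command", "data": {
  "moves": "0 0.03 0.35 -0.9 0 0 0.12;0 0.03 0.35 -0.9 0 0 0.11;0 0.03 0.35 -0.9 0 0 0;0 0.03 0.35 -0.9 0 0 0;0 0.05 0.33 -0.9 0 0 0"
}}

```text
t: 3.3
eef_pos: [0.4269, 0.3007, 0.1138]
tool_rot: [1.952, 2.461, 0.0]
force: [0.1, 0.9, 0.2]
finger_gap: 0.006
grasp_force: 0.0
```

>>> {"op": "arm_command", "data": {
  "moves": "0 0 0 -0.7 0 0 0;0 0 0 -0.6 0 0 0;0 0 0 -0.5 0 0 0;0 0 0 -0.1 0 0 0;0 0 0 0 0 0 0"
}}

```text
t: 3.8
eef_pos: [0.4264, 0.3004, 0.0577]
tool_rot: [-1.952, -2.461, 0.001]
force: [-0.0, 0.6, 0.1]
finger_gap: 0.005
grasp_force: 0.0
```

>>> {"op": "arm_command", "data": {
  "moves": "0 0 0 -0.2 0 0 0;0 0 0 -0.2 0 0 0;0 0 0 -0.2 0 0 0;0 0 0 -0.2 0 0 0;0 0 0 0 0 0 0"
}}

```text
t: 4.3
eef_pos: [0.4259, 0.3008, 0.0333]
tool_rot: [-1.952, -2.461, 0.001]
force: [-1.3, -0.3, 3.6]
finger_gap: 0.003
grasp_force: 1.7
```

>>> {"op": "arm_command", "data": {
  "moves": "0 0 0 -0.05 0 0 0;0 0 0 -0.05 0 0 0;0 0 0 -0.05 0 0 0;0 0 0 -0.05 0 0 0;0 0 0 0 0 0 0"
}}

```text
t: 4.8
eef_pos: [0.4259, 0.3009, 0.0283]
tool_rot: [-1.952, -2.462, 0.0]
force: [-6.4, -2.7, 18.0]
finger_gap: 0.003
grasp_force: 8.9
```

>>> {"op": "arm_command", "data": {
  "moves": "0 0 0 0.5 0 0 0;0 0 0 0.9 0 0 0;0 0 0 1 0 0 0;0 0 0 1 0 0 0;0 0 -0.5 1 0 0 0"
}}

```text
t: 5.3
eef_pos: [0.4265, 0.2868, 0.1612]
tool_rot: [1.95, 2.462, 0.002]
force: [1.2, -0.0, -0.7]
finger_gap: 0.006
grasp_force: 0.0
```

>>> {"op": "arm_command", "data": {
  "moves": "1 0 -0.9 1 0 0 0;1 0 -1 1 0 0 0;1 0 -1 1 0 0 0;1 0 -1 0 0 0 0;1 0 -1 0 0 0 0"
}}

```text
t: 5.8
eef_pos: [0.4268, 0.1379, 0.2509]
tool_rot: [1.95, 2.46, 0.003]
force: [0.3, -0.5, -0.9]
finger_gap: 0.415
grasp_force: 0.0
```

>>> {"op": "arm_command", "data": {
  "moves": "1 0 -1 0 0 0 -0.1;1 0 -1 0 0 0 -0.1;1 0 -1 0 0 0 -0.1;1 0 -1 0 0 0 -0.1;1 0 -1 0 0 0 -0.1"
}}

```text
t: 6.3
eef_pos: [0.4262, -0.0124, 0.25]
tool_rot: [2.504, 1.897, 0.001]
force: [-0.2, 0.1, 0.2]
finger_gap: 0.854
grasp_force: 0.0
```

>>> {"op": "arm_command", "data": {
  "moves": "1 0 -1 0 0 0 -0.057;1 0 -1 0 0 0 0;1 0 -1 0 0 0 0;1 0 -1 0 0 0 0;1 0 -1 0 0 0 0"
}}

```text
t: 6.8
eef_pos: [0.4262, -0.1626, 0.25]
tool_rot: [2.553, 1.83, 0.001]
force: [-0.8, -0.2, -0.5]
finger_gap: 0.999
grasp_force: 0.0
```

>>> {"op": "arm_command", "data": {
  "moves": "1 0.1 -1 0 0 0 0;1 0.1 -1 0 0 0 0;1 0.1 -1 0 0 0 0;1 0 -1 0 0 0 0;1 0 -1 0 0 0 0"
}}

```text
t: 7.3
eef_pos: [0.4352, -0.3126, 0.2499]
tool_rot: [2.553, 1.83, 0.0]
force: [1.2, 0.3, -0.3]
finger_gap: 1.002
grasp_force: 0.0
```

>>> {"op": "arm_command", "data": {
  "moves": "1 0 -1 0 0 0 0;1 0 -1 0 0 0 0;1 0 -0.5 0 0 0 0;1 0 0 0 0 0 0;1 0 0 0 0 0 0"
}}

```text
t: 7.8
eef_pos: [0.435, -0.3855, 0.2497]
tool_rot: [-2.553, -1.83, -0.0]
force: [-0.0, 1.0, -0.6]
finger_gap: 1.002
grasp_force: 0.0
```

Run:
```python
from h import *
s=ctrl.sense();print(s["t"],s["eef_pos"],s["tool_rot"],s["finger_gap"],s["qpos"])
w=read_camera("wrist")
im=cv2.resize(w,(800,600))[:,:,::-1]; cv2.imwrite("pics/w3.png",im)
for l in ["probe","dock"]:
    print(l,[(np.round(c2w(r["location"],"wrist"),3).tolist(),round(r["p"],2)) for r in recognise(l,"wrist")])
```

```text
7.8 [ 0.43502309 -0.38545623  0.24969655] [-2.55308226e+00 -1.82960410e+00 -2.09792668e-04] 1.0023874251720981 [-8.27909070e-01  3.99185801e-01  1.40648199e+00  2.13899209e-04
  1.33652877e+00 -5.00756769e-01]
probe [([0.452, -0.327, 0.149], 0.82)]
dock [([0.457, -0.32, 0.002], 0.95)]
```

View pics/w3.png

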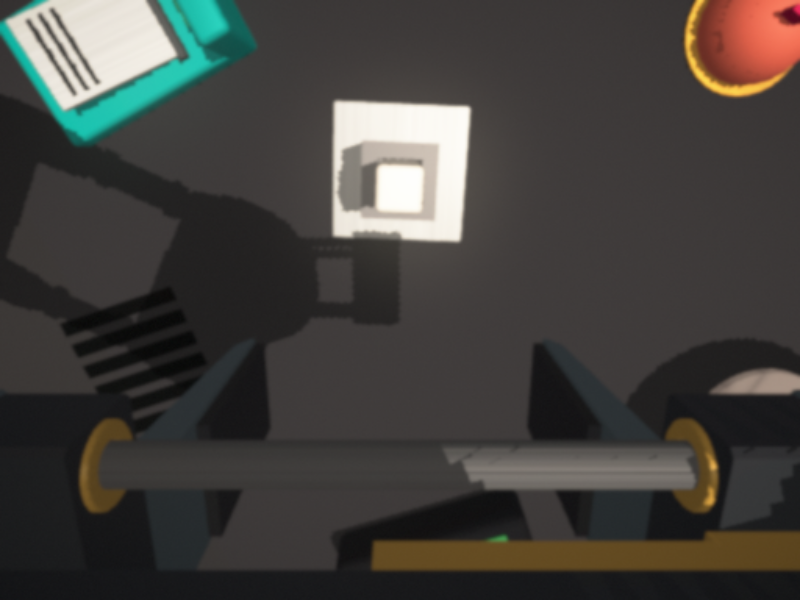

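The wrist view shows the probe's top at (377,163)-(424,165)-(422,213)-(375,210), nearly aligned with the gripper.

Run:
```python
from h import *
P=[ray(u*.64,v*.64,"wrist",.15) for u,v in[(377,163),(424,165),(422,213),(375,211)]]
Q=[ray(u*.64,v*.64,"wrist",.003) for u,v in[(334,100),(470,106),(462,242),(333,238)]]
for A in(P,Q):
    A=np.array(A);e=np.roll(A,-1,0)-A;ang=np.arctan2(e[:,1],e[:,0])
    print(A.mean(0),np.linalg.norm(e,axis=1),np.round(ang,3),(ang+np.pi/4)%(np.pi/2)-np.pi/4)
s=ctrl.sense();y=R.from_rotvec(s["tool_rot"]).as_matrix();print(y)
```

```text
[ 0.45489704 -0.32755522  0.15      ] [0.02304667 0.02339494 0.02363157 0.02337134] [-0.367 -1.925  2.774  1.191] [-0.36654132 -0.35456174 -0.3675531  -0.37957617]
[ 0.45505651 -0.32862972  0.003     ] [0.09973068 0.10075138 0.10150528 0.10177716] [-0.367 -1.92   2.785  1.204] [-0.36679324 -0.34963011 -0.3565413  -0.36718762]
[[ 3.20337333e-01  9.47303538e-01  9.88233620e-06]
 [ 9.47303528e-01 -3.20337331e-01  1.40602666e-04]
 [ 1.36359084e-04 -3.56787111e-05 -9.99999990e-01]]
```

>>> {"op": "arm_command", "data": {
  "moves": "1 0.17 0.48 -0.2 0 0 -0.036;1 0.17 0.48 -0.3 0 0 0;1 0.17 0.48 -0.3 0 0 0;1 0.16 0.47 -0.2 0 0 0;1 0 0 -0.5 0 0 0"
}}

```text
t: 8.45
eef_pos: [0.4562, -0.3266, 0.2051]
tool_rot: [2.583, 1.787, 0.001]
force: [-0.9, -0.1, -0.1]
finger_gap: 1.002
grasp_force: 0.0
```

>>> {"op": "arm_command", "data": {
  "moves": "1 0 0 -0.8 0 0 0;1 0 0 -0.8 0 0 0;1 0 0 -0.8 0 0 0;1 0 0 -0.7 0 0 0;1 0 0 -0.2 0 0 0"
}}

```text
t: 8.95
eef_pos: [0.4545, -0.3272, 0.1038]
tool_rot: [-2.582, -1.784, 0.001]
force: [0.5, -0.0, 0.0]
finger_gap: 0.999
grasp_force: 0.0
```

>>> {"op": "arm_command", "data": {
  "moves": "0 0 0 0 0 0 0;0 0 0 0 0 0 0;0 0 0 0 0 0 0;0 0 0 0 0 0 0;0 0 0 0 0 0 0"
}}

```text
t: 9.45
eef_pos: [0.4554, -0.329, 0.1065]
tool_rot: [2.585, 1.783, 0.0]
force: [0.0, 0.5, -0.4]
finger_gap: 0.594
grasp_force: 0.0
```

>>> {"op": "arm_command", "data": {
  "moves": "0 0 0 0 0 0 0;0 0 0 0 0 0 0;0 0 0 0 0 0 0;0 0 0 0 0 0 0;0 0 0 0 0 0 0"
}}

```text
t: 9.95
eef_pos: [0.4552, -0.3288, 0.1059]
tool_rot: [-2.586, -1.784, 0.0]
force: [-0.2, 0.5, -0.9]
finger_gap: 0.262
grasp_force: 30.0
```

>>> {"op": "arm_command", "data": {
  "moves": "0 0 0 0.2 0 0 0;0 0 0 0.4 0 0 0;0 0 0 0.6 0 0 0;0 0 0 0.8 0 0 0;0 0 0 0.8 0 0 0"
}}

```text
t: 10.45
eef_pos: [0.4552, -0.3287, 0.1917]
tool_rot: [2.586, 1.784, 0.0]
force: [0.3, 0.9, -0.5]
finger_gap: 0.26
grasp_force: 30.0
```

>>> {"op": "arm_command", "data": {
  "moves": "0 0 0 0.8 0 0 0;0 0 0 0.8 0 0 0;0 0 0 0.8 0 0 0;0 0 0 0.4 0 0 0;0 0 0 0 0 0 0"
}}

```text
t: 10.95
eef_pos: [0.4557, -0.3293, 0.2758]
tool_rot: [2.583, 1.782, 0.001]
force: [0.6, -0.0, -1.6]
finger_gap: 0.261
grasp_force: 30.0
```

Run:
```python
from h import *
s=ctrl.sense();print(s["t"],s["eef_pos"],s["tool_rot"],s["finger_gap"],s["grasp_force"],s["force"],s["torque"])
a=read_camera("side");b=read_camera("scene")
T=R.from_rotvec(s["tool_rot"]); tip=s["eef_pos"]+T.apply([0,0,.0959])
ims=[]
for c,im in(("side",a),("scene",b)):
    u,v=proj(tip,c)[0];print(c,u,v,proj(s["eef_pos"],c))
    u0,v0=int(u)-25,int(v)-35
    print("origin",u0,v0); ims.append(cv2.resize(im[v0:v0+60,u0:u0+50],(400,480),interpolation=cv2.INTER_CUBIC))
cv2.imwrite("pics/d.png",np.hstack(ims)[:,:,::-1])
```

```text
10.95 [ 0.45573376 -0.32925287  0.27583145] [2.58327902e+00 1.78219517e+00 1.18597098e-03] 0.260502308336548 29.995996356010437 [ 0.60993234 -0.03975051 -1.55525594] [-0.02793659 -0.00977365  0.01004927]
side 342.24173544239227 279.6122457718697 [[349.84959282 256.12700206]]
origin 317 244
scene 181.22286329681725 123.69413225064075 [[178.66355297 100.70427675]]
origin 156 88
```

View pics/d.png

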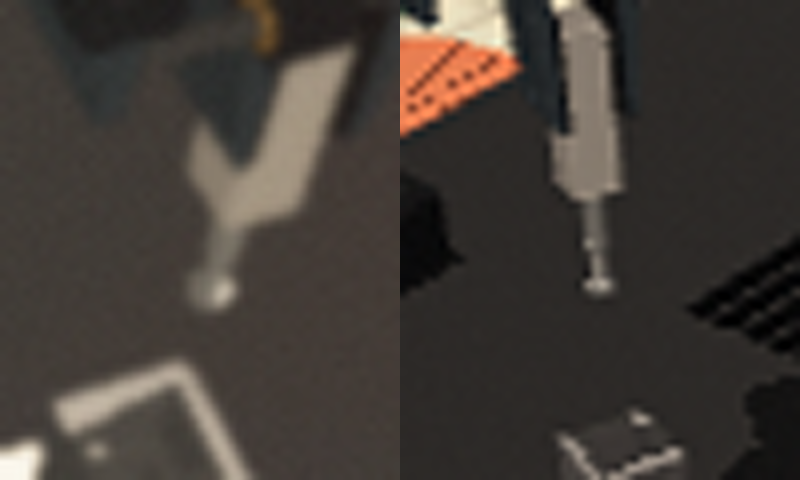

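>>> {"op": "arm_command", "data": {
  "moves": "0 0.2 0.6 0 0 0 0;0 0.28 0.9 0 0 0 0;0 0.28 0.9 0 0 0 0;0 0.28 0.9 0 0 0 0;0 0.28 0.9 0 0 0 0"
}}

```text
t: 11.55
eef_pos: [0.4944, -0.2014, 0.2725]
tool_rot: [-2.584, -1.782, 0.002]
force: [0.5, 0.0, -0.7]
finger_gap: 0.262
grasp_force: 30.0
```

>>> {"op": "arm_command", "data": {
  "moves": "0 0.28 0.9 0 0 0 0;0 0.28 0.9 0 0.004 -0.056 0;0 0.28 0.9 0 0.004 -0.056 0;0 0.28 0.9 0 0.005 -0.056 0;0 0.28 0.9 0 0.005 -0.056 0"
}}

```text
t: 12.05
eef_pos: [0.5363, -0.0665, 0.2726]
tool_rot: [2.483, 1.712, 0.296]
force: [0.5, -0.1, -1.1]
finger_gap: 0.262
grasp_force: 30.0
```

>>> {"op": "arm_command", "data": {
  "moves": "0 0.28 0.9 0 0.005 -0.055 0;0 0.28 0.9 -0.3 0 0 0;0 0.2 0.6 -0.3 0 0 0;0 0.12 0.3 -0.3 0 0 0;0 0 0 0 0 0 0"
}}

```text
t: 12.55
eef_pos: [0.5623, 0.014, 0.2447]
tool_rot: [2.455, 1.695, 0.36]
force: [-0.6, 0.0, -1.6]
finger_gap: 0.265
grasp_force: 30.0
```

Run:
```python
from h import *
s=ctrl.sense();print(s["t"],s["eef_pos"],s["tool_rot"],s["finger_gap"],s["grasp_force"])
T=R.from_rotvec(s["tool_rot"]);print("z",T.apply([0,0,1]))
w=read_camera("wrist");cv2.imwrite("pics/w4.png",cv2.resize(w,(800,600))[:,:,::-1])
print("tip pred x1.5625",proj(s["eef_pos"]+T.apply([0,0,.0959]),"wrist")*1.5625, "spot pred",proj([.59,.007,.0645],"wrist")*1.5625)
for c in("wrist",):
    for l in("spot","plate"): print(l,[(np.round(c2w(r["location"],c),3).tolist(),round(r["p"],2)) for r in recognise(l,c)])
```

```text
12.55 [0.5622923  0.01404283 0.24469946] [2.45462926 1.69549754 0.36026926] 0.2647139768629958 29.99603033065796
z [ 0.27181791  0.02339094 -0.96206439]
tip pred x1.5625 [[397.37039801 306.38573985]] spot pred [[372.83219761 296.02013298]]
spot [([0.635, 0.003, 0.077], 0.83)]
plate [([0.635, 0.005, 0.075], 0.97)]
```

View pics/w4.png

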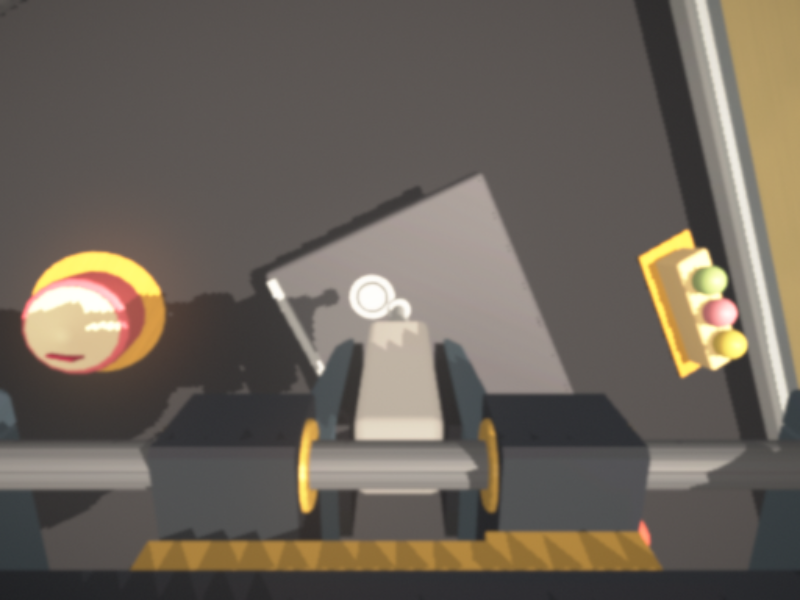

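Disc seen at (372,297), matching the prediction to within 1 px; the tip at (398,309) also matches. Moving to the standoff, then down along the normal.

>>> {"op": "arm_command", "data": {
  "moves": "0 -0.06 -0.08 -0.4 0 -0.004 0;0 -0.06 -0.08 -0.5 0 0 0;0 -0.06 -0.09 -0.6 0 0 0;0 -0.05 -0.08 -0.47 0 0 0;0 0 0 0 0 0 0"
}}

```text
t: 13.2
eef_pos: [0.5552, 0.0023, 0.1866]
tool_rot: [2.454, 1.69, 0.366]
force: [-0.1, -1.1, -1.9]
finger_gap: 0.264
grasp_force: 30.0
```

Run:
```python
from h import *
s=ctrl.sense();print(s["t"],s["eef_pos"],s["force"])
T=R.from_rotvec(s["tool_rot"]);z=T.apply([0,0,1]);print("z",z)
tip=s["eef_pos"]+z*.0959;sp=np.array([.59,.007,.0645]);n=np.array([-.2754,-.0229,.9611])
print("tip-spot",tip-sp,"along n",(tip-sp)@n,"lateral",(tip-sp)-((tip-sp)@n)*n)
ims=[]
for c in("wrist","side"):
    im=read_camera(c);u,v=proj(sp,c)[0];u0,v0=int(u)-32,int(v)-40;print(c,u0,v0,"tip",(proj(tip,c)[0]-[u0,v0])*6.2,"spot",(proj(sp,c)[0]-[u0,v0])*6.2)
    ims.append(cv2.resize(im[v0:v0+64,u0:u0+64],None,fx=6.2,fy=6.2,interpolation=cv2.INTER_CUBIC))
cv2.imwrite("pics/e.png",np.hstack(ims)[:,:,::-1])
```

```text
13.2 [0.55519815 0.002271   0.18657236] [-0.11721396 -1.10340141 -1.93095534]
z [ 0.27679466  0.02245654 -0.96066665]
tip-spot [-0.00825724 -0.00257542  0.02994443] along n 0.03111261116028917 lateral [ 3.11174146e-04 -1.86293973e-03  4.20981562e-05]
wrist 221 145 tip [205.12329829 324.9835724 ] spot [198.42302968 251.18226618]
side 251 162 tip [198.36322598 221.20083564] spot [203.50891174 250.89226852]
```

View pics/e.png

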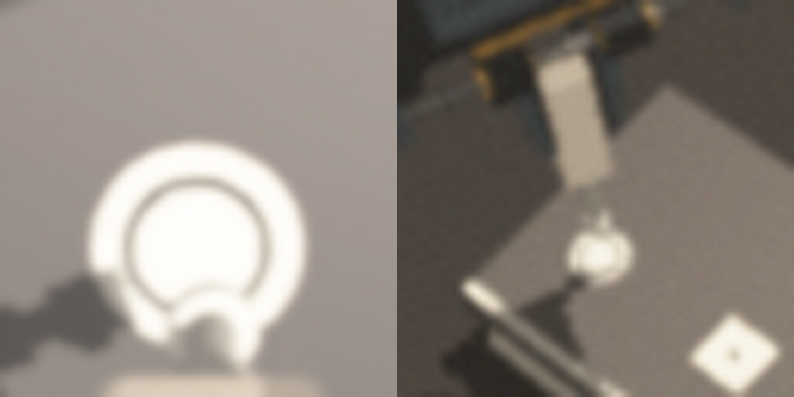

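>>> {"op": "arm_command", "data": {
  "moves": "0 0.05 0.04 -0.2 0 0 0;0 0.06 0.03 -0.2 0 0 0;0 0.06 0.02 -0.2 0 0 0;0 0.05 0 -0.2 0 0 0;0 0.03 0 -0.1 0 0 0"
}}

```text
t: 13.8
eef_pos: [0.5637, 0.0061, 0.16]
tool_rot: [2.451, 1.691, 0.368]
force: [0.1, -0.5, -1.1]
finger_gap: 0.261
grasp_force: 30.0
```

>>> {"op": "arm_command", "data": {
  "moves": "0 0.03 0 -0.1 0 0 0;0 0 0 0 0 0 0;0 0 0 0 0 0 0;0 0 0 0 0 0 0;0 0 0 0 0 0 0"
}}

```text
t: 14.3
eef_pos: [0.5648, 0.006, 0.158]
tool_rot: [2.451, 1.69, 0.369]
force: [0.9, -0.5, -1.6]
finger_gap: 0.261
grasp_force: 30.0
```

```bash
cat > st.py <<'E'
from h import *
S=[]
s=ctrl.sense();print(s["t"],s["eef_pos"],s["force"],s["torque"],s["finger_gap"])
T=R.from_rotvec(s["tool_rot"]);z=T.apply([0,0,1])
tip=s["eef_pos"]+z*.0959;sp=np.array([.59,.007,.0645]);n=np.array([-.2754,-.0229,.9611])
print("z",z,"along n mm",(tip-sp)@n*1000,"lateral",((tip-sp)-((tip-sp)@n)*n)*1000,"F.n",s["force"]@n)
E
python3 st.py
```

```text
14.3 [0.56475066 0.00597563 0.15799928] [ 0.8782922  -0.45066037 -1.60024308] [-0.00589351  0.27364014  0.00180681] 0.2608777445967255
z [ 0.27949121  0.02263154 -0.95988149] along n mm 0.9361920155917008 lateral [1.81169004 1.16743034 0.54686931] F.n -1.7695551694437768
```

>>> {"op": "arm_command", "data": {
  "moves": "0 -0.045 -0.035 0 0 0.004 0;0 0.015 0 -0.055 0 0 0;0 0.015 0 -0.055 0 0 0;0 0 0 0 0 0 0;0 0 0 0 0 0 0"
}}

```text
t: 14.8
eef_pos: [0.5643, 0.0049, 0.1545]
tool_rot: [2.453, 1.692, 0.364]
force: [-1.0, -1.1, 0.1]
finger_gap: 0.263
grasp_force: 30.0
```

```bash
python3 st.py
```

```text
14.8 [0.56428803 0.0049444  0.15447949] [-0.96838101 -1.14542373  0.06034615] [-0.09142198  0.2933676  -0.00093378] 0.26295568209372416
z [ 0.27536017  0.02266265 -0.96107397] along n mm -2.2965320578959556 lateral [0.06260496 0.06515315 0.01968944] F.n 0.3509210163578437
```

>>> {"op": "arm_command", "data": {
  "moves": "0 0.016 0 -0.055 0 0 0;0 0.016 0 -0.055 0 0 0;0 0 0 0 0 0 0;0 0 0 0 0 0 0;0 0 0 0 0 0 0"
}}

```text
t: 15.3
eef_pos: [0.5652, 0.005, 0.1513]
tool_rot: [2.453, 1.692, 0.364]
force: [0.2, -0.7, 1.4]
finger_gap: 0.259
grasp_force: 30.0
```

```bash
python3 st.py
python3 - <<'E'
from h import *
F=[];n=np.array([-.2754,-.0229,.9611]);ims=[]
sp=np.array([.59,.007,.0645])
for c in("wrist","side")*4:
    im=read_camera(c);F.append(ctrl.sense()["force"]@n)
    if len(ims)<2:
        u,v=proj(sp,c)[0];u0,v0=int(u)-32,int(v)-40
        ims.append(cv2.resize(im[v0:v0+64,u0:u0+64],None,fx=6.2,fy=6.2,interpolation=cv2.INTER_CUBIC))
        print(c,"spot",(proj(sp,c)[0]-[u0,v0])*6.2)
cv2.imwrite("pics/f.png",np.hstack(ims)[:,:,::-1]);print(np.round(F,2),np.mean(F))
E
```

```text
15.3 [0.56521778 0.00495261 0.15125611] [ 0.24554532 -0.70099207  1.42386751] [-0.03421686  0.31300344 -0.00079069] 0.2592657970704971
z [ 0.27540002  0.02266843 -0.96106242] along n mm -5.650756210563272 lateral [ 0.07241916 -0.00288899  0.02116934] F.n 1.3169086042566298
wrist spot [200.06768324 248.84111584]
side spot [203.50891174 250.89226852]
[1.08 0.42 1.87 1.   1.67 0.04 0.75 1.39] 1.0289148708983913
```

View pics/f.png

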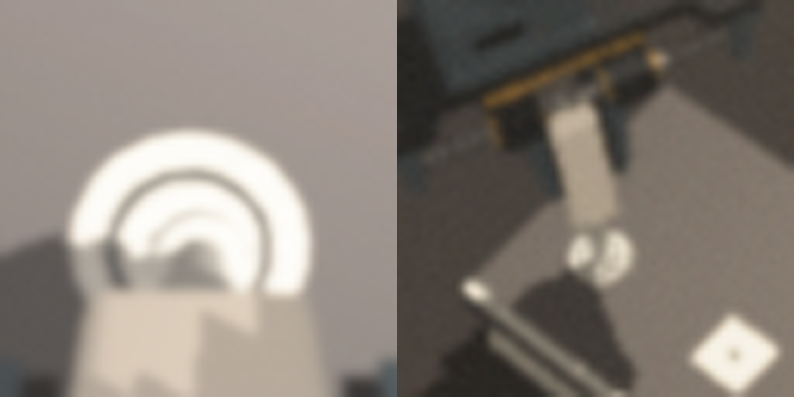

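The tip sits on the middle of the disc, within about 1 mm, and is pushed in by about 5.6 mm (about 2.4 N).

```bash
python3 -c "
from bench import ctrl
print(ctrl.hand_in())"
```

```text
the job is handed in; nothing more can be done
None
```

The job is handed in at about 16 s: I pressed the grey logger's treadle to its stop and let it up, then took the probe from the dock; it is held square on the steel disc, within about 1 mm of centre, with the spring tip about 5.6 mm in.

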